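Collar on the dowel, foot plate held home in the gluing jig

ROBOT

A 6-joint arm with a two-finger parallel gripper is mounted at the origin on the work surface. World frame = base frame: x ahead of the robot, y to its left, z up, the work surface at z = 0. Lengths are in mm, angles in rad, forces in N, time in s.
With the tool pointing down it reaches from about 275 to 750 mm from the base axis. Payload 10.2 kg.
Tool frame: the origin (TCP) lies midway between the tips of the shut fingers; the grasp point (between the pads) lies 19 mm behind it; z points along the fingers, y is the line along which they close (so a half turn about z gives the same grasp; the last joint's range is limited). The gripper opens to 85 mm and grips with 20 to 120 N. Pads are 22 mm wide; open, the fingers measure 114 mm over their backs; the gripper's body (76 mm by 85 mm) begins 54 mm behind the grasp point. The pads swing forward as they close: fully open they stand 13 mm farther back than shut.
Start: joints at [-1.485, 0.313, 1.498, -0, 1.331, -0.223], TCP at [159.543, -500.177, 231.294] pointing down, gripper open.
Joint ranges: [-2.94, 2.94], [-0.97, 2.17], [0.19, 2.56], [-1.23, 4.37], [0.02, 3.11], [-2.88, 2.88]. Speed limits (rad/s): [2.39, 2.39, 3.01, 3.14, 3.14, 3.14].

INTERFACE

Orientations are given as a unit quaternion [w, x, y, z].
In Python, from rig import sense, capture, finish_job, find_in, place_of gives the robot as it stands. The module is installed in compiled form; this text tells all that it offers.
- The arm moves only by the shell command python3 -m jog 'ROWS' [FORCE]. ROWS is JSON, a list of rows, each an object of numbers: "tx", "ty", "tz": the shift along the tool's x, y, z in mm; "ax", "ay", "az": the turn, a rotation vector about the tool's x, y, z in rad; "jaw": the closure, from -1 (fully open) to 1 (shut), so that 0 is half open. In form: [{"tx": .., "ty": .., "tz": .., "ax": .., "ay": .., "az": .., "jaw": ..}, ...]. A call has 1 to 5 rows; each row shifts and turns the commanded pose from where the row before left it, along the tool's axes as they then stand; what a row does not reach is not made up. A row lasts 1/8 s, in which the tool goes at most 62.5 mm and 10.7 degrees, less where a joint would pass 70% of its speed; a pose out of reach is approached as far as the arm can. A call with a gripper value outside its range is refused whole. The fingers move at their own pace and stop on an object; FORCE is the grip in N (left out, the last holds). Time passes only in rows, so rows that do not move let the fingers close. It gives the time, the measured TCP pose, the force, the opening and the grip force at its end, in the units of the state.
- sense(): the state, without advancing time (a new reading comes with each control period).
- capture(name): name is "side" or "top"; returns a dict with "color" (480x640x3 uint8, red, green, blue), "depth" (480x640 float32, mm along the optical axis (not along the pixel's ray), 0 where there is no reading), "fx", "fy", "cx", "cy" (pixels), "camera_from_world" (4x4, takes a point from world to camera coordinates). Camera axes: x right, y up, looking along -z (the intrinsics and any distortion apply to the point x, -y, -z); pixel columns grow to the right and rows downward; lengths in mm; the calibration is good to about 2 mm. A picture is of the moment at which its call begins.
- finish_job(): hands the job in; it is judged then, once.
Trained networks look in the newest picture that a camera, given by its name, has taken for a name from the list of things; names that differ only in an ending like _2 or _b are one class to them, and where a whole thing is asked for, a point or a joint stands for the part that bears it (a point fixed in the world has none). Each returns a list of dicts, best first, with "conf" (0 to 1); they miss things now and then, are a little off and sometimes report something else, mostly with a low value. They report only what shows in the picture. A call takes as long as a camera call. They do not tell look-alikes from the thing itself.
- find_in(query, camera): "centre" ([column, row] in pixels, amid what is visible of it).
- place_of(query, camera): "centre" ([column, row] in pixels: a listed point, or the origin of a listed thing).
The state is a dict: "time_s": time; "joints": joint angles; "dq": joint speeds; "tau": joint torques, N m; "eef_pos": TCP position; "ee_rot": TCP orientation; "force": force on the tool from outside, world axes, zero at the start; "wrist_torque": the same for the moment, N m; "grip_width": opening from 0.0 (shut) to 1.0 (fully open); "grip_force": force on a finger pad.
Only numpy, scipy, OpenCV 4.12 (cv2) and the standard library are available. Lean on these libraries where they do the work, as an engineer would, in place of code of your own. Each camera call takes 0.05 s, during which the arm holds its last target. There are 200 camera calls.

TASK

Slip the tall wooden collar over the dowel of the foot plate until it sits flat on the plate, then push the plate's front edge under the steel lip of the gluing jig until the sprung strip hidden behind the lip is pushed all the way back. Finish while holding: keep gripping the seated collar and keep the plate pressed home and square in the jig, flat on the bench, and do not let go. Do not ram the jig, and leave the short ring, the spindle, the sander and the sanding block where they are.

Things in the scene. Friction and masses are not known exactly. Their poses are not given: they have to be found in the camera images.
- collar_center (a point): Centre (half-way up) of the tall loose wooden collar: a dark turned wood tube, outer diameter 44, height 45, through hole diameter 23, about 50 g, standing on its end on the bench at the start. Same either way up. Its z axis is the hole's axis.
- dowel_seat (a point): Point on the foot plate's dowel axis, 38.5 above the plate's underside, where the collar's centre is when the collar sits flat on the plate (22.5 above the plate's top). z is the dowel's axis, up; x points to the plate's front edge.
- foot: Loose wooden foot plate lying on the bench: 150 (x) by 100 (y) by 16 thick, about 0.35 kg, with an upright light wood dowel, diameter 20, up to 67 above the underside (last 6 taper to diameter 12). Origin: on the underside straight below the dowel. x points to the front edge, which goes under the lip, 70 ahead of the dowel axis; the back edge is 80 behind it.
- front_edge (a point): Middle of the foot plate's front edge, 70 ahead of the dowel axis, 8 above the plate's underside. If the plate comes in askew, one corner meets the strip first; pushing on turns the plate square against the strip's straight, slick plastic face, unless the collar is being pressed down hard on the plate.
- jig: Fixed gluing jig: dark wood rail 220 long (y), 32 deep, 32 high over its screws; its steel lip, 3 thick, reaches 40 towards the plate. Gap under the lip: 19 high, 144 wide between end blocks. Origin: on the bench below the middle of the lip's front edge; x points level into the jig (the way to push). Strip face: x = 18 at rest, 28 when home; the dowel axis is then at x = -42.
- strip (a joint): How far (m) the sprung strip under the lip is pushed in: 0 at rest, 0.010 at its solid stop, fully home. Its spring resists with 3 N at first, 7 N at the stop, and pushes the plate back out if let go; the plate's friction on the bench adds about 2 N. Two steel pins on the strip stick out of the back of the rail: 2 mm at rest, 12 mm when home.
- short_ring: Bystander: a short dark wood ring, outer diameter 44, hole 23, height only 18. It may stand in either of the two places where the collar may stand. Origin at its underside.
- spindle: Bystander: turned dark wood spindle standing upright, 52 in diameter, 150 high. Origin at its underside.
- sander: Bystander: a power sander, 180 x 90, 135 high, left of the jig. Origin at its underside.
- block: Bystander: a sanding block of wood with a cork sole, 60 x 100 x 40 high. Origin at its underside.
Things that resemble listed ones, but are neither listed nor needed, are in the scene too. There is more than one size of the part that bears collar_center; the job needs the middle-sized.

How it is judged (in metres and radians):
On the way, in this order (a step that is already met when the one before it is completed fails the run):
1. the collar sits flat on the plate, over the dowel (horizontal distance between collar_center and dowel_seat below 0.004 m and z of collar_center in the frame of dowel_seat below 0.004 m and angle between collar_center's own z axis and vertical below 0.12 rad), for 0.2 s.
2. the plate is pressed home under the lip with the collar seated (all of step 1 and value of joint strip above 0.007 m and x of front_edge in the frame of jig above 0.022 m and angle between the x axis of foot and the x axis of jig, either way round below 0.08 rad and angle between foot's own z axis and vertical below 0.08 rad and height (world z) of foot between -0.004 and 0.006 m), for 0.2 s.
At the end, for the whole second after the job is handed in: Collar gripped by the fingers and seated over the dowel (axis within 4 mm, height within 4 mm); the plate under the lip keeps the strip pushed in over 7 of 10 mm, square to the jig and flat within 0.08 rad, within 6 mm of the bench, still (all of step 2 and contact force between the fingers and collar above 2 N and linear speed of foot below 0.01 m/s); the arm keeps its last pose, push and grip.
It fails at once if the jig is rammed (over 60 N on the strip) (contact force between foot and strip above 60 N).
It fails at once if the short ring is shifted by more than 20 mm (distance of short_ring from where it was at the start of the episode above 0.02 m).
It fails at once if the spindle is shifted by more than 20 mm (distance of spindle from where it was at the start of the episode above 0.02 m).
It fails at once if the sander is shifted by more than 20 mm (distance of sander from where it was at the start of the episode above 0.02 m).
It fails at once if the sanding block is shifted by more than 20 mm (distance of block from where it was at the start of the episode above 0.02 m).
It also fails if it takes over 48 s, if anything falls off the work surface, if the arm or the gripper's body presses on something with over 40 N, if the wrist force passes 120 N, or if a joint passes its speed limit or range.

## Working session

There is one attempt and no reset: what is moved stays moved. The work goes in short steps, Python scripts to look and compute and a shell command to move; the robot and the scene stay as the last step left them, time stands still between calls to the robot, and variables do not carry over. Pictures are saved under pics/ and viewed, at most 13 in all, crops included, and the job is handed in when it is done.

```bash
mkdir -p pics; cat > h.py <<'E'
import numpy as np, cv2
from rig import sense, capture, finish_job, find_in, place_of
def world(c,uv,z=None):
    """pixel -> world; with z: ray hits plane z, else depth"""
    M=np.linalg.inv(c["camera_from_world"]); u,v=uv
    d=np.array([(u-c["cx"])/c["fx"],-(v-c["cy"])/c["fy"],-1.])
    o=M[:3,3]; D=M[:3,:3]@d
    s=(z-o[2])/D[2] if z is not None else c["depth"][int(round(v)),int(round(u))]
    return o+s*D
def pix(c,p):
    q=c["camera_from_world"]@np.append(p,1); return c["cx"]+c["fx"]*q[0]/-q[2], c["cy"]-c["fy"]*q[1]/-q[2]
E
python3 - <<'E'
from h import *
np.set_printoptions(precision=1,suppress=True)
for n in("top","side"):
    c=capture(n); cv2.imwrite(f"pics/{n}0.png",c["color"][:,:,::-1])
    print(n,c["fx"],np.linalg.inv(c["camera_from_world"])[:3,3], [k for k in c])
    for q in("collar_center","dowel_seat","foot","front_edge","jig","strip","short_ring","spindle","sander","block"):
        for r in place_of(q,n)[:4]:
            print(q,round(r["conf"],2),np.array(r["centre"]),"z0",world(c,r["centre"],0),"d",world(c,r["centre"]))
print(sense()["eef_pos"],sense()["ee_rot"])
E
```

```text
top 560.7455835585656 [ 379.5   79.4 1383. ] ['color', 'depth', 'fx', 'fy', 'cx', 'cy', 'camera_from_world']
collar_center 0.84 [456.9 284.1] z0 [ 448.1 -276.2    0. ] d [ 448.2 -276.9   -2.7]
collar_center 0.68 [427.9 252.8] z0 [ 527.5 -208.4    0. ] d [ 526.3 -205.9   11.7]
dowel_seat 0.76 [310.5 251.6] z0 [537.3  83.7   0. ] d [530.2  83.5  62.1]
dowel_seat 0.27 [311.1 202.2] z0 [662.1  79.5   0. ] d [661.6  79.5   2.7]
foot 0.66 [309.7 257.2] z0 [523.4  86.    0. ] d [521.6  85.9  17.4]
front_edge 0.76 [305.4 227.6] z0 [597.8  95.1   0. ] d [595.   94.9  18. ]
jig 0.55 [311.6 200.5] z0 [666.4  78.2   0. ] d [662.2  78.2  20.7]Traceback (most recent call last):
  File "<stdin>", line 7, in <module>
ValueError: it knows: block, collar_center, dowel_seat, foot, front_edge, jig, sander, short_ring, spindle
```

View pics/top0.png

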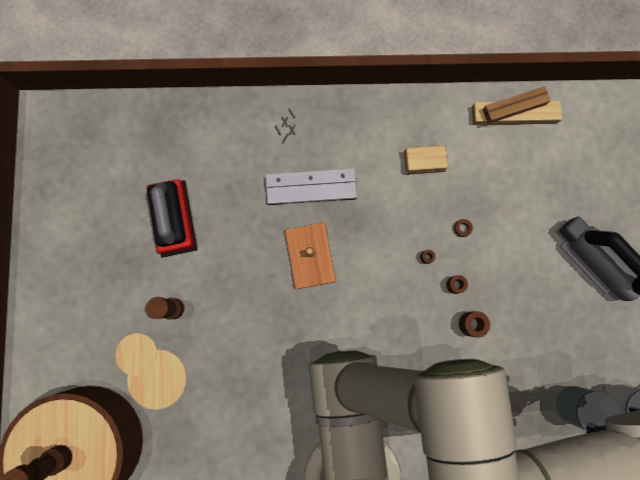

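The top picture shows ring-like parts at (463,228), (428,257; small), (457,284) and (475,324; large). The foot is at (310,255) with its dowel at (310,252), and the jig is at (311,187). Next I'll measure ring heights and diameters.

```bash
python3 - <<'E'
from h import *
np.set_printoptions(precision=1,suppress=True)
c=capture("top")
def cloud(c):
    v,u=np.mgrid[:480,:640]; M=np.linalg.inv(c["camera_from_world"]); s=c["depth"]
    P=np.stack([(u-c["cx"])/c["fx"]*s,-(v-c["cy"])/c["fy"]*s,-s],-1)
    return P@M[:3,:3].T+M[:3,3]
P=cloud(c)
for u,v in((463,228),(428,257),(457,284),(475,324)):
    r=18; Q=P[v-r:v+r,u-r:u+r].reshape(-1,3); z=Q[:,2]; T=Q[z>9]
    h=np.percentile(T[:,2],80) if len(T) else 0
    T=Q[z>h-6]; print((u,v),"top",h,"min",T.min(0),"max",T.max(0),"mid",(T.min(0)+T.max(0))/2,len(T))
s=capture("side"); im=s["color"][:,:,::-1].copy(); cv2.imwrite("pics/side0.png",im)
print(np.linalg.inv(s["camera_from_world"])[:3,3])
for q,z in(("collar_center",22),("dowel_seat",38.5),("foot",0),("front_edge",8),("jig",0),("short_ring",0)):
  for n,cc in(("side",s),("top",c)):
    for r in place_of(q,n)[:5]: print(n,q,round(r["conf"],2),np.array(r["centre"]),world(cc,r["centre"],z))
# foot top fit, jig lip top fit
m=(abs(P[...,2]-16)<7)&(abs(P[...,0]-520)<110)&(abs(P[...,1]-85)<90)
hs=cv2.cvtColor(c["color"],cv2.COLOR_RGB2HSV)
for name,box in(("foot",(218,295,275,345)),("jig",(160,212,255,365))):
    a,b,d,e=box; k=hs[a:b,d:e]; K=((k[...,1]>110)&(k[...,2]>90)) if name=="foot" else ((k[...,2]>125)&(k[...,1]<45))
    pts=np.argwhere(K)[:,::-1]+[d,a]
    n,l,st,ce=cv2.connectedComponentsWithStats(K.astype(np.uint8)); i=1+st[1:,4].argmax()
    pts=np.argwhere(l==i)[:,::-1]+[d,a]
    z=16 if name=="foot" else 24
    W=np.array([world(c,p,z)[:2] for p in pts],np.float32); R=cv2.minAreaRect(W); print(name,R,len(pts)); print(cv2.boxPoints(R))
big=cv2.resize(c["color"][205:350,400:505,::-1],None,fx=4,fy=4,interpolation=2); cv2.imwrite("pics/crop.png",big)
E
```

```text
(463, 228) top 20.33106468308074 min [ 379.5 -318.6   14.4] max [ 608.2   79.4 1383. ] mid [ 493.9 -119.6  698.7] 150
(428, 257) top 34.39787879289288 min [ 379.5 -218.7   28.4] max [ 531.3   79.4 1383. ] mid [455.4 -69.7 705.7] 104
(457, 284) top 46.14837513997186 min [ 379.5 -291.3   40.2] max [ 467.9   79.4 1383. ] mid [ 423.7 -106.   711.6] 183
(475, 324) top 63.108812903167426 min [ 322.9 -333.9   57.1] max [ 381.    79.4 1383. ] mid [ 352.  -127.2  720.1] 374
[  325.7 -1216.6   816.1]
side collar_center 0.8 [306.3 334.2] [ 451.9 -269.9   22. ]
side collar_center 0.64 [255.1 344.7] [ 346.3 -288.7   22. ]
side collar_center 0.53 [330.6 313.2] [ 512.8 -207.4   22. ]
side collar_center 0.36 [440.3 311.7] [ 750.5 -232.9   22. ]
top collar_center 0.67 [427.1 253.6] [ 523.2 -201.7   22. ]
top collar_center 0.65 [455.9 284.7] [ 445.6 -268.    22. ]
top collar_center 0.6 [474.7 324.1] [ 350.  -307.9   22. ]
side dowel_seat 0.85 [319.5 235. ] [533.9  98.1  38.5]
top dowel_seat 0.73 [308.6 251.8] [532.5  88.2  38.5]
side foot 0.67 [320.6 247.7] [537.3  97.7   0. ]
top foot 0.85 [308.9 254.9] [529.2  87.9   0. ]
side front_edge 0.76 [345.9 244.7] [603.2  91.5   8. ]
top front_edge 0.81 [301.9 228.3] [595.  103.8   8. ]
side jig 0.67 [370.6 247.4] [667.9  83.1   0. ]
top jig 0.72 [312.6 202.5] [661.3  75.8   0. ]
top short_ring 0.78 [461.4 228.3] [ 587.3 -296.     0. ]
foot ((526.8916015625, 86.2867202758789), (149.7516326904297, 99.822509765625), 9.258552551269531) 2455
[[445.  123.5]
 [461.   25. ]
 [608.8  49.1]
 [592.8 147.6]]
jig ((699.7988891601562, 82.15984344482422), (272.1023254394531, 129.7513427734375), 88.86309814453125) 5236
[[632.2 -52.6]
 [762.  -55.2]
 [767.4 216.9]
 [637.6 219.5]]
```

View pics/side0.png

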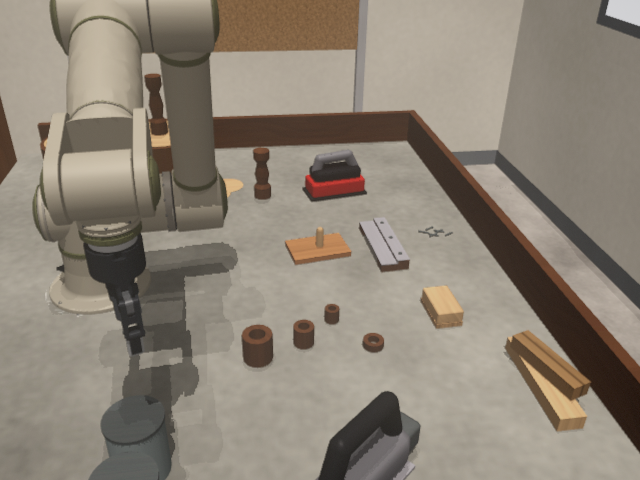

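View pics/crop.png

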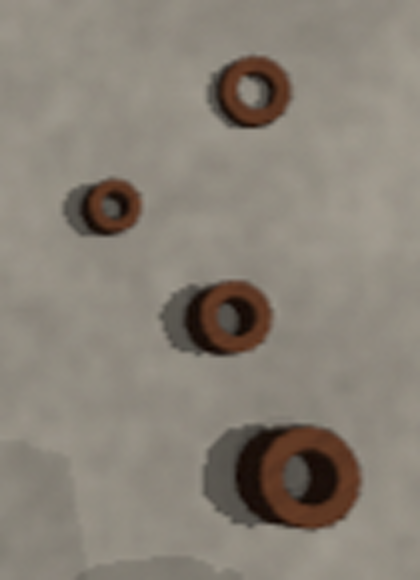

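```bash
cat >> h.py <<'E'
def cloud(c):
    v,u=np.mgrid[:480,:640]; M=np.linalg.inv(c["camera_from_world"]); s=c["depth"]
    P=np.stack([(u-c["cx"])/c["fx"]*s,-(v-c["cy"])/c["fy"]*s,-s],-1)@M[:3,:3].T+M[:3,3]
    P[s<=0]=np.nan; return P
def sel(P,x,y,z): return P[(P[...,0]>x[0])&(P[...,0]<x[1])&(P[...,1]>y[0])&(P[...,1]<y[1])&(P[...,2]>z[0])&(P[...,2]<z[1])]
E
python3 - <<'E'
from h import *
np.set_printoptions(precision=1,suppress=True)
for n in("top","side"):
    c=capture(n);P=cloud(c);print(n)
    T=sel(P,(400,490),(-310,-230),(38,55)); print("collar",len(T),np.median(T,0),cv2.minEnclosingCircle(T[:,:2].astype(np.float32)))
    T=sel(P,(480,580),(40,130),(30,90)); print("dowel",len(T),np.median(T,0),T.min(0),T.max(0))
    T=sel(P,(420,625),(0,180),(12,24)); print("foot",len(T),np.median(T,0),cv2.minAreaRect(T[:,:2].astype(np.float32)))
    T=sel(P,(630,800),(-80,260),(17,28)); print("lip",len(T),np.median(T,0),cv2.minAreaRect(T[:,:2].astype(np.float32)))
    T=sel(P,(630,800),(-80,260),(17,45)); R=cv2.minAreaRect(T[:,:2].astype(np.float32));print("jig",len(T),np.median(T,0),R,cv2.boxPoints(R))
c=capture("top");g=c["color"].copy()
R=cv2.resize(g[160:300,250:370,::-1],None,fx=5,fy=4*1.0,interpolation=2);cv2.imwrite("pics/jig.png",R)
from scipy.spatial.transform import Rotation as Ro
q=sense()["ee_rot"];print(q,Ro.from_quat([*q[1:],q[0]]).as_matrix())
E
```

```text
top
collar 195 [ 448.  -269.1   44.5] ((447.2401123046875, -269.3978576660156), 22.058643341064453)
dowel 63 [531.1  84.9  63.6] [522.8  77.5  33.9] [541.5  94.4  69.4]
foot 2128 [524.9  84.2  15.8] ((527.6249389648438, 84.94845581054688), (150.3753204345703, 99.64915466308594), 9.245338439941406)
lip 1679 [688.6  77.1  22.4] ((699.5663452148438, 78.20720672607422), (75.5150146484375, 220.08128356933594), 2.6018998622894287)
jig 2501 [700.4  78.7  24.9] ((699.5663452148438, 78.20720672607422), (75.5150146484375, 220.08128356933594), 2.6018998622894287) [[656.9 186.4]
 [666.8 -33.4]
 [742.3 -30. ]
 [732.3 189.8]]
side
collar 221 [ 444.5 -271.9   42.9] ((445.4665222167969, -270.4157409667969), 22.934654235839844)
dowel 105 [530.2  81.4  50.8] [521.9  72.3  30.6] [542.   93.5  67.5]
foot 1010 [521.9  77.5  14.5] ((526.44580078125, 83.43894958496094), (149.63258361816406, 108.06977844238281), 8.917198181152344)
lip 984 [690.7  63.9  21.1] ((697.9592895507812, 78.123779296875), (75.24268341064453, 230.9556427001953), 1.9754077196121216)
jig 1321 [700.1  65.   22.5] ((697.9592895507812, 78.123779296875), (75.24268341064453, 230.9556427001953), 1.9754077196121216) [[656.4 192.2]
 [664.3 -38.6]
 [739.5 -36. ]
 [731.6 194.8]]
[-0.   1.   0.2  0. ] [[ 1.   0.3  0. ]
 [ 0.3 -1.   0. ]
 [ 0.  -0.  -1. ]]
```

View pics/jig.png

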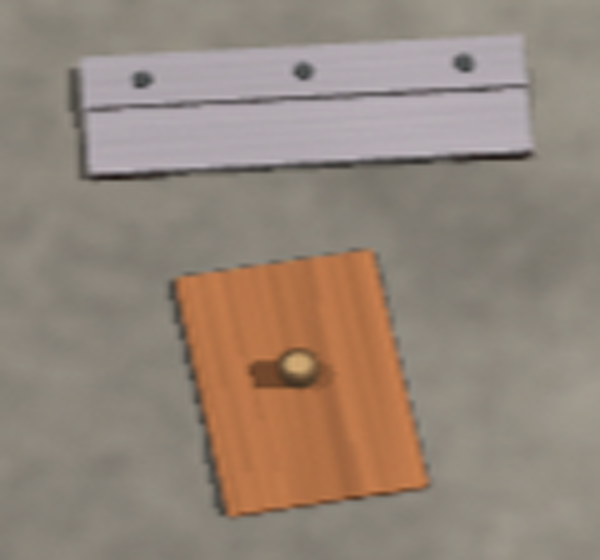

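```bash
cat >> h.py <<'E'
from scipy.spatial.transform import Rotation as Ro
def to(p,yaw=np.deg2rad(2.6)):
    """tool-axis turn and shift (turn first, then shift in the turned axes) to reach p pointing down at yaw"""
    s=sense(); q=s["ee_rot"]; R=Ro.from_quat([*q[1:],q[0]])
    T=Ro.from_matrix([[np.cos(yaw),np.sin(yaw),0],[np.sin(yaw),-np.cos(yaw),0],[0,0,-1]])
    print("turn",np.round((R.inv()*T).as_rotvec(),4),"shift",np.round(T.inv().apply(np.array(p)-s["eef_pos"]),1),"at",np.round(s["eef_pos"],1),"F",np.round(s["force"],1),"grip",s["grip_width"],s["grip_force"])
E
python3 -c "
from h import *; to([447,-270,100])"
```

```text
turn [-0.     -0.      0.2634] shift [ 297.6 -216.9  131.3] at [ 159.5 -500.2  231.3] F [ 0.2 -0.1 -0.4] grip 1.0029429019789942 0.0
```

```bash
python3 -m jog '[{"az":0.132,"jaw":-1},{"az":0.1314},{"tx":40,"ty":-29,"tz":5},{"tx":40,"ty":-29,"tz":5},{"tx":40,"ty":-29,"tz":10}]' 30 && python3 -m jog '[{"tx":40,"ty":-29,"tz":10},{"tx":40,"ty":-29,"tz":20},{"tx":40,"ty":-29,"tz":20},{"tx":40,"ty":-29,"tz":20},{"tx":10,"ty":-8,"tz":20}]' && python3 -c "
from h import *; to([447,-270,8])
c=capture('side');cv2.imwrite('pics/s1.png',c['color'][:,:,::-1][220:400,180:420].repeat(3,0).repeat(3,1))
c=capture('top');P=cloud(c);T=sel(P,(415,480),(-300,-238),(38,55));print(len(T),np.median(T,0) if len(T) else 0)
T=sel(P,(380,520),(-360,-180),(60,150));print(len(T),np.median(T,0) if len(T) else 0)"
```

```text
schema error: expected keys tx, ty, tz, ax, ay, az, jaw
```

```bash
python3 -m jog '[{"tx":0,"ty":0,"tz":0,"ax":0,"ay":0,"az":0.132,"jaw":-1},{"tx":0,"ty":0,"tz":0,"ax":0,"ay":0,"az":0.1314,"jaw":-1},{"tx":40,"ty":-29,"tz":5,"ax":0,"ay":0,"az":0,"jaw":-1},{"tx":40,"ty":-29,"tz":5,"ax":0,"ay":0,"az":0,"jaw":-1},{"tx":40,"ty":-29,"tz":10,"ax":0,"ay":0,"az":0,"jaw":-1}]' 30 && python3 -m jog '[{"tx":40,"ty":-29,"tz":10,"ax":0,"ay":0,"az":0,"jaw":-1},{"tx":40,"ty":-29,"tz":20,"ax":0,"ay":0,"az":0,"jaw":-1},{"tx":40,"ty":-29,"tz":20,"ax":0,"ay":0,"az":0,"jaw":-1},{"tx":40,"ty":-29,"tz":20,"ax":0,"ay":0,"az":0,"jaw":-1},{"tx":10,"ty":-8,"tz":20,"ax":0,"ay":0,"az":0,"jaw":-1}]' && python3 -c "
from h import *; to([447,-270,8])
c=capture('side');cv2.imwrite('pics/s1.png',c['color'][:,:,::-1][220:400,180:420].repeat(3,0).repeat(3,1))
c=capture('top');P=cloud(c);T=sel(P,(415,480),(-300,-238),(38,55));print(len(T),np.median(T,0) if len(T) else 0)
T=sel(P,(380,520),(-360,-180),(60,150));print(len(T),np.median(T,0) if len(T) else 0)"
```

```text
time_s: 1.78
eef_pos: [276.5, -407.0, 211.4]
ee_rot: [0.0, 1.0, 0.022, 0.0]
force: [1.3, -0.7, -0.6]
grip_width: 0.998
grip_force: 0.0
time_s: 2.4
eef_pos: [441.3, -274.4, 120.6]
ee_rot: [-0.0, 1.0, 0.024, 0.0]
force: [-0.4, -0.6, 0.2]
grip_width: 1.004
grip_force: 0.0
turn [ 0.     -0.0003  0.003 ] shift [  5.9  -4.2 112.6] at [ 441.3 -274.4  120.6] F [-0.4 -0.6  0.2] grip 1.0039584737774712 0.0
12 [ 465.50260013 -267.51592979   45.58469275]
0 0
```

View pics/s1.png

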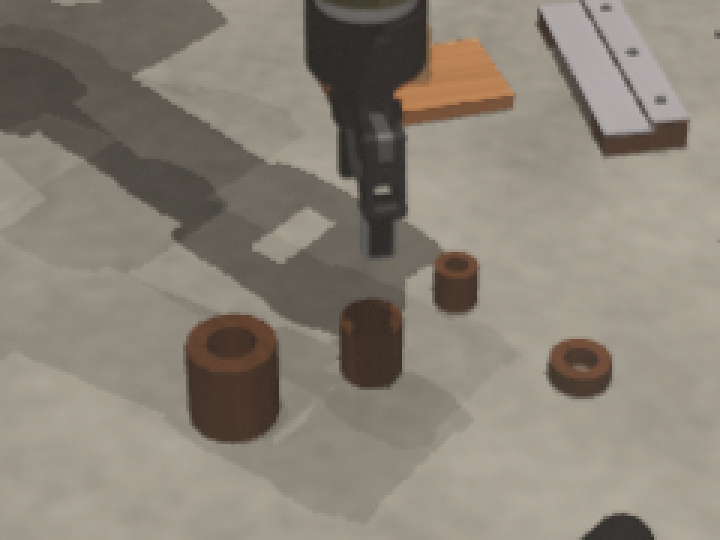

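The gripper stands above the right collar (crop 372,340), fingers either side along y. The pose lags the command, so I count from the command.

```bash
python3 -m jog '[{"tx":7,"ty":-5.5,"tz":0,"ax":0,"ay":0,"az":0,"jaw":-1},{"tx":0,"ty":0,"tz":0,"ax":0,"ay":0,"az":0,"jaw":-1},{"tx":0,"ty":0,"tz":40,"ax":0,"ay":0,"az":0,"jaw":-1},{"tx":0,"ty":0,"tz":30,"ax":0,"ay":0,"az":0,"jaw":-1},{"tx":0,"ty":0,"tz":15,"ax":0,"ay":0,"az":0,"jaw":-1}]' && python3 -m jog '[{"tx":0,"ty":0,"tz":8,"ax":0,"ay":0,"az":0,"jaw":-1},{"tx":0,"ty":0,"tz":0,"ax":0,"ay":0,"az":0,"jaw":-1},{"tx":0,"ty":0,"tz":0,"ax":0,"ay":0,"az":0,"jaw":-1}]' && python3 -c "
from h import *; to([447,-270,8])"
```

```text
time_s: 3.12
eef_pos: [446.0, -270.7, 35.6]
ee_rot: [-0.0, 1.0, 0.022, -0.0]
force: [0.5, -0.6, 0.4]
grip_width: 1.001
grip_force: 0.0
time_s: 3.5
eef_pos: [446.8, -270.8, 29.2]
ee_rot: [0.001, 1.0, 0.023, 0.001]
force: [0.0, -0.3, -0.6]
grip_width: 0.999
grip_force: 0.0
turn [ 0.0013 -0.0012  0.0001] shift [ 0.2 -0.8 21.2] at [ 446.8 -270.8   29.2] F [ 0.  -0.3 -0.6] grip 0.9994116549911466 0.0
```

```bash
python3 -m jog '[{"tx":0,"ty":0,"tz":7,"ax":0,"ay":0,"az":0,"jaw":-1},{"tx":0,"ty":0,"tz":7,"ax":0,"ay":0,"az":0,"jaw":-1},{"tx":0,"ty":0,"tz":7,"ax":0,"ay":0,"az":0,"jaw":-1},{"tx":0,"ty":0,"tz":0,"ax":0,"ay":0,"az":0,"jaw":-1},{"tx":0,"ty":0,"tz":0,"ax":0,"ay":0,"az":0,"jaw":1}]' 30 && python3 -m jog '[{"tx":0,"ty":0,"tz":0,"ax":0,"ay":0,"az":0,"jaw":1},{"tx":0,"ty":0,"tz":0,"ax":0,"ay":0,"az":0,"jaw":1},{"tx":0,"ty":0,"tz":0,"ax":0,"ay":0,"az":0,"jaw":1},{"tx":0,"ty":0,"tz":0,"ax":0,"ay":0,"az":0,"jaw":1}]' && python3 -c "
from h import *; to([447,-270,8])"
```

```text
time_s: 4.12
eef_pos: [446.5, -270.5, 7.3]
ee_rot: [0.0, 1.0, 0.023, 0.0]
force: [0.1, 0.2, -0.5]
grip_width: 0.816
grip_force: 0.0
time_s: 4.62
eef_pos: [446.6, -270.6, 7.6]
ee_rot: [0.0, 1.0, 0.023, 0.0]
force: [-0.6, 0.7, 5.8]
grip_width: 0.501
grip_force: 30.9
turn [ 0.0004 -0.0004  0.    ] shift [ 0.5 -0.5 -0.4] at [ 446.6 -270.6    7.6] F [-0.6  0.7  5.8] grip 0.5007483756178179 30.865987110882998
```

```bash
python3 -m jog '[{"tx":0,"ty":0,"tz":-10,"ax":0,"ay":0,"az":0,"jaw":1},{"tx":0,"ty":0,"tz":-25,"ax":0,"ay":0,"az":0,"jaw":1},{"tx":0,"ty":0,"tz":-30,"ax":0,"ay":0,"az":0,"jaw":1},{"tx":0,"ty":0,"tz":-30,"ax":0,"ay":0,"az":0,"jaw":1},{"tx":0,"ty":0,"tz":0,"ax":0,"ay":0,"az":0,"jaw":1}]' 60 && python3 -c "
from h import *; np.set_printoptions(precision=1,suppress=True);to([532,85.5,103])
for n in ('side','top'):
  c=capture(n);P=cloud(c);x,y,z=sense()['eef_pos']
  for r in place_of('collar_center',n)[:4]: print(n,r['conf'],np.array(r['centre']),world(c,r['centre'],z+15))
  if n=='side': I=c
cv2.imwrite('pics/s2.png',cv2.resize(I['color'][220:370,220:420,::-1],None,fx=4,fy=4,interpolation=2))"
```

```text
time_s: 5.25
eef_pos: [447.1, -271.1, 104.3]
ee_rot: [0.002, 1.0, 0.023, 0.001]
force: [0.0, -1.1, -1.6]
grip_width: 0.496
grip_force: 60.8
turn [ 0. -0.  0.] shift [ 100.9 -352.4    1.3] at [ 447.1 -271.1  104.3] F [ 0.  -1.1 -1.6] grip 0.4960560003425202 60.801560170948505
side 0.97 [258.8 345.7] [ 350.1 -404.   117.7]
side 0.61 [332.7 311.9] [ 494.9 -325.6  117.7]
side 0.5 [306.9 297.6] [ 452.1 -274.1  117.7]
side 0.38 [317.8 248.4] [500.2 -94.1 117.7]
top 0.5 [428.3 254.3] [ 511.6 -184.9  116.3]
```

View pics/s2.png

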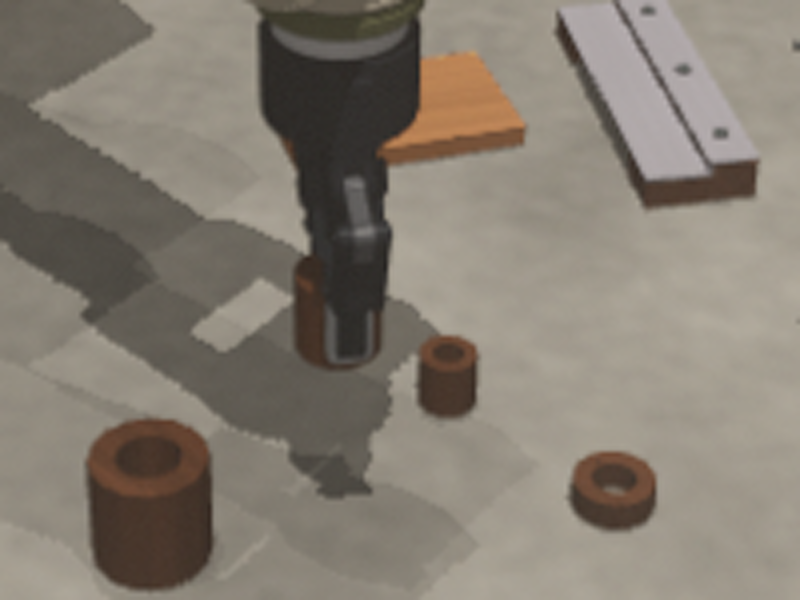

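The collar is held upright at (305,301) and its lower edge clears the ground. Moving over the dowel.

```bash
python3 -m jog '[{"tx":5,"ty":-20,"tz":0,"ax":0,"ay":0,"az":0,"jaw":1},{"tx":11,"ty":-38,"tz":0,"ax":0,"ay":0,"az":0,"jaw":1},{"tx":11,"ty":-38,"tz":0,"ax":0,"ay":0,"az":0,"jaw":1},{"tx":11,"ty":-38,"tz":0,"ax":0,"ay":0,"az":0,"jaw":1},{"tx":11,"ty":-38,"tz":0,"ax":0,"ay":0,"az":0,"jaw":1}]' && python3 -m jog '[{"tx":11,"ty":-38,"tz":0,"ax":0,"ay":0,"az":0,"jaw":1},{"tx":11,"ty":-38,"tz":0,"ax":0,"ay":0,"az":0,"jaw":1},{"tx":11,"ty":-38,"tz":0,"ax":0,"ay":0,"az":0,"jaw":1},{"tx":11,"ty":-38,"tz":0,"ax":0,"ay":0,"az":0,"jaw":1},{"tx":8,"ty":-28,"tz":0,"ax":0,"ay":0,"az":0,"jaw":1}]' && python3 -m jog '[{"tx":0,"ty":0,"tz":0,"ax":0,"ay":0,"az":0,"jaw":1},{"tx":0,"ty":0,"tz":0,"ax":0,"ay":0,"az":0,"jaw":1}]' && python3 -c "
from h import *; to([532,85.5,103]); print(sense()['joints'])"
```

```text
time_s: 6.08
eef_pos: [487.3, -93.9, 101.8]
ee_rot: [-0.0, 1.0, 0.023, -0.001]
force: [0.2, 0.4, 0.1]
grip_width: 0.496
grip_force: 60.8
time_s: 6.7
eef_pos: [530.6, 88.4, 101.7]
ee_rot: [-0.0, 1.0, 0.023, -0.001]
force: [-1.5, -0.4, -0.5]
grip_width: 0.492
grip_force: 60.8
time_s: 6.95
eef_pos: [530.8, 85.9, 101.9]
ee_rot: [0.0, 1.0, 0.023, -0.001]
force: [-0.3, 0.2, -1.2]
grip_width: 0.5
grip_force: 60.9
turn [0.     0.0011 0.0004] shift [ 1.2  0.4 -1.1] at [530.8  85.9 101.9] F [-0.3  0.2 -1.2] grip 0.5003725443134428 60.879827588796616
[-5.75787929e-02  4.77095208e-01  1.62191942e+00 -1.82680187e-04
  1.04365330e+00  1.46756538e+00]
```

```bash
python3 -c "
from h import *
np.set_printoptions(precision=1,suppress=True)
c=capture('side'); x,y,z=sense()['eef_pos']
for n,p in (('dowel top',(532,85.5,67)),('dowel base',(532,85.5,16)),('collar bot',(x,y,z-7.5)),('collar top',(x,y,z+37.5))): print(n,np.array(pix(c,np.array(p))))
P=cloud(c);T=sel(P,(490,575),(40,130),(z-6,z+36));print(len(T),T.min(0) if len(T) else 0,T.max(0) if len(T) else 0)
cv2.imwrite('pics/s3.png',cv2.resize(c['color'][180:270,265:365,::-1],None,fx=6,fy=6,interpolation=2))"
```

```text
dowel top [319.7 227.8]
dowel base [319.4 245. ]
collar bot [319.4 218.4]
collar top [319.7 202.5]
250 [508.   44.7  96.1] [549.  109.1 137.8]
```

View pics/s3.png

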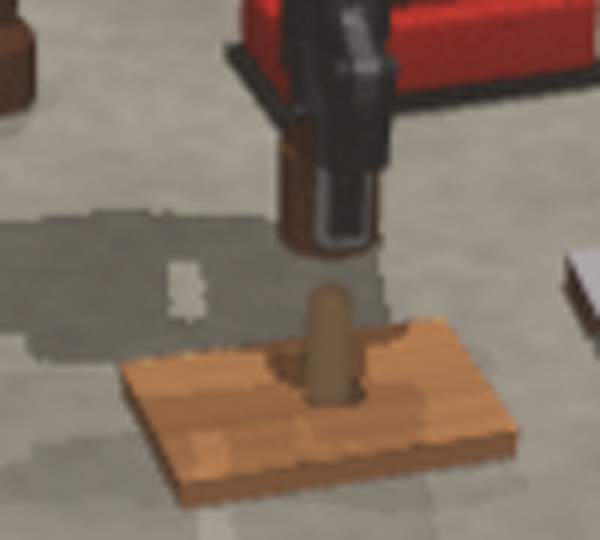

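The collar (crop cols 279–379) is centred over the dowel (305–356) to about 1 mm. The taper and the loose plate forgive that, so I'm lowering with force checks.

```bash
python3 -m jog '[{"tx":0.6,"ty":0,"tz":10,"ax":0,"ay":0,"az":0,"jaw":1},{"tx":0,"ty":0,"tz":10,"ax":0,"ay":0,"az":0,"jaw":1},{"tx":0,"ty":0,"tz":5,"ax":0,"ay":0,"az":0,"jaw":1},{"tx":0,"ty":0,"tz":5,"ax":0,"ay":0,"az":0,"jaw":1},{"tx":0,"ty":0,"tz":5,"ax":0,"ay":0,"az":0,"jaw":1}]' && python3 -m jog '[{"tx":0,"ty":0,"tz":3,"ax":0,"ay":0,"az":0,"jaw":1},{"tx":0,"ty":0,"tz":3,"ax":0,"ay":0,"az":0,"jaw":1},{"tx":0,"ty":0,"tz":0,"ax":0,"ay":0,"az":0,"jaw":1}]' && python3 -c "
from h import *; to([532,85.5,23.5])"
```

```text
time_s: 7.62
eef_pos: [532.1, 86.0, 67.2]
ee_rot: [-0.0, 1.0, 0.023, 0.0]
force: [0.5, 4.1, 1.5]
grip_width: 0.497
grip_force: 61.0
time_s: 8.0
eef_pos: [531.9, 85.8, 61.1]
ee_rot: [0.0, 1.0, 0.023, -0.0]
force: [1.9, 1.8, -0.8]
grip_width: 0.496
grip_force: 60.9
turn [0.0002 0.0001 0.0003] shift [ 0.1  0.4 37.6] at [531.9  85.8  61.1] F [ 1.9  1.8 -0.8] grip 0.4962341725951012 60.88310111314058
```

```bash
python3 -m jog '[{"tx":0,"ty":0,"tz":8,"ax":0,"ay":0,"az":0,"jaw":1},{"tx":0,"ty":0,"tz":8,"ax":0,"ay":0,"az":0,"jaw":1},{"tx":0,"ty":0,"tz":8,"ax":0,"ay":0,"az":0,"jaw":1},{"tx":0,"ty":0,"tz":5,"ax":0,"ay":0,"az":0,"jaw":1},{"tx":0,"ty":0,"tz":3,"ax":0,"ay":0,"az":0,"jaw":1}]' && python3 -m jog '[{"tx":0,"ty":0,"tz":2,"ax":0,"ay":0,"az":0,"jaw":1},{"tx":0,"ty":0,"tz":1.5,"ax":0,"ay":0,"az":0,"jaw":1},{"tx":0,"ty":0,"tz":0,"ax":0,"ay":0,"az":0,"jaw":1}]' && python3 -c "
from h import *; to([532,85.5,23.5])"
```

```text
time_s: 8.62
eef_pos: [531.8, 85.8, 28.9]
ee_rot: [-0.0, 1.0, 0.023, -0.0]
force: [-0.8, 2.0, 2.4]
grip_width: 0.5
grip_force: 61.1
time_s: 9.0
eef_pos: [531.9, 85.7, 25.7]
ee_rot: [0.0, 1.0, 0.023, 0.0]
force: [-0.3, 1.8, -0.8]
grip_width: 0.495
grip_force: 60.8
turn [0.0003 0.     0.0001] shift [0.1 0.2 2.2] at [531.9  85.7  25.7] F [-0.3  1.8 -0.8] grip 0.49479274139009194 60.838407799601555
```

```bash
python3 -m jog '[{"tx":0,"ty":0,"tz":1,"ax":0,"ay":0,"az":0,"jaw":1},{"tx":0,"ty":0,"tz":0.5,"ax":0,"ay":0,"az":0,"jaw":1},{"tx":0,"ty":0,"tz":0,"ax":0,"ay":0,"az":0,"jaw":1}]' && python3 -m jog '[{"tx":0,"ty":0,"tz":0.7,"ax":0,"ay":0,"az":0,"jaw":1},{"tx":0,"ty":0,"tz":0,"ax":0,"ay":0,"az":0,"jaw":1}]'
```

```text
time_s: 9.38
eef_pos: [531.9, 85.7, 24.2]
ee_rot: [0.0, 1.0, 0.023, -0.0]
force: [0.4, 0.9, -0.1]
grip_width: 0.494
grip_force: 60.9
time_s: 9.62
eef_pos: [531.9, 85.7, 23.8]
ee_rot: [0.0, 1.0, 0.023, 0.0]
force: [-1.7, -0.5, 4.8]
grip_width: 0.494
grip_force: 61.4
```

The collar is seated (TCP 23.8, 5 N contact). Now I'll push towards the jig, correcting sideways on the way.

```bash
python3 -m jog '[{"tx":5,"ty":1,"tz":0,"ax":0,"ay":0,"az":0,"jaw":1},{"tx":8,"ty":2,"tz":0,"ax":0,"ay":0,"az":0,"jaw":1},{"tx":8,"ty":2,"tz":0,"ax":0,"ay":0,"az":0,"jaw":1},{"tx":8,"ty":2,"tz":0,"ax":0,"ay":0,"az":0,"jaw":1},{"tx":6,"ty":1.5,"tz":0,"ax":0,"ay":0,"az":0,"jaw":1}]' && python3 -m jog '[{"tx":8,"ty":2,"tz":0,"ax":0,"ay":0,"az":0,"jaw":1},{"tx":8,"ty":2,"tz":0,"ax":0,"ay":0,"az":0,"jaw":1},{"tx":5,"ty":2,"tz":0,"ax":0,"ay":0,"az":0,"jaw":1},{"tx":0,"ty":0,"tz":0,"ax":0,"ay":0,"az":0,"jaw":1}]' && python3 -c "
from h import *; to([619.9,74.6,23.5])
c=capture('top');P=cloud(c)
T=sel(P,(500,640),(-20,160),(12,19.5));print(len(T),cv2.minAreaRect(T[:,:2].astype(np.float32)))
cv2.imwrite('pics/t4.png',cv2.resize(c['color'][160:290,250:370,::-1],None,fx=4.5,fy=4.5,interpolation=2))
for r in place_of('front_edge','side' if capture('side') else '')[:2]: print(r)
"
```

```text
time_s: 10.25
eef_pos: [566.2, 79.1, 23.8]
ee_rot: [-0.0, 1.0, 0.023, -0.002]
force: [-9.4, 1.1, 10.4]
grip_width: 0.494
grip_force: 61.9
time_s: 10.75
eef_pos: [588.3, 74.0, 23.8]
ee_rot: [-0.0, 1.0, 0.023, -0.001]
force: [-4.4, 1.3, 6.4]
grip_width: 0.492
grip_force: 61.6
turn [-0.0002  0.0011  0.0001] shift [31.6  0.8  0.3] at [588.3  74.   23.8] F [-4.4  1.3  6.4] grip 0.49160735070307643 61.551994532346725
0 ((0.0, 0.0), (0.0, 0.0), 0.0)
{'centre': [368.4, 245.6], 'conf': 0.96}
```

View pics/t4.png

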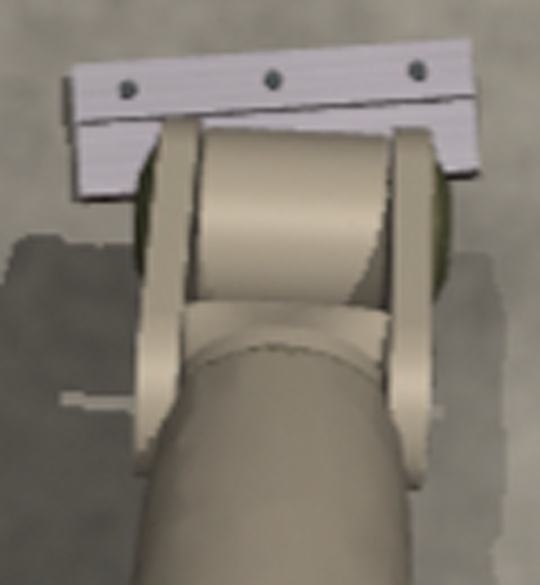

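The top view is hidden by the arm, so I'll use the side view.

```bash
python3 -c "
from h import *
c=capture('side')
cv2.imwrite('pics/s5.png',cv2.resize(c['color'][170:280,290:420,::-1],None,fx=6,fy=5.4,interpolation=2))
P=cloud(c);T=sel(P,(490,665),(0,150),(10,19));T=T[T[:,0]<656];R=cv2.minAreaRect(T[:,:2].astype(np.float32));print(len(T),R)
b=T.astype(float); 
# near long side: lowest y per x bin
for x in range(510,656,12):
  k=T[(T[:,0]>x)&(T[:,0]<x+12)]
  if len(k): print(x+6,k[:,1].min().round(1),end='; ')
"
```

```text
1000 ((581.186767578125, 70.43424987792969), (149.43545532226562, 110.41250610351562), 7.673971176147461)
516 7.3; 528 11.2; 540 12.5; 552 13.3; 564 15.0; 576 19.0; 588 21.3; 600 21.6; 612 25.6; 624 26.7; 636 31.8; 648 23.2; 660 47.6;
```

View pics/s5.png

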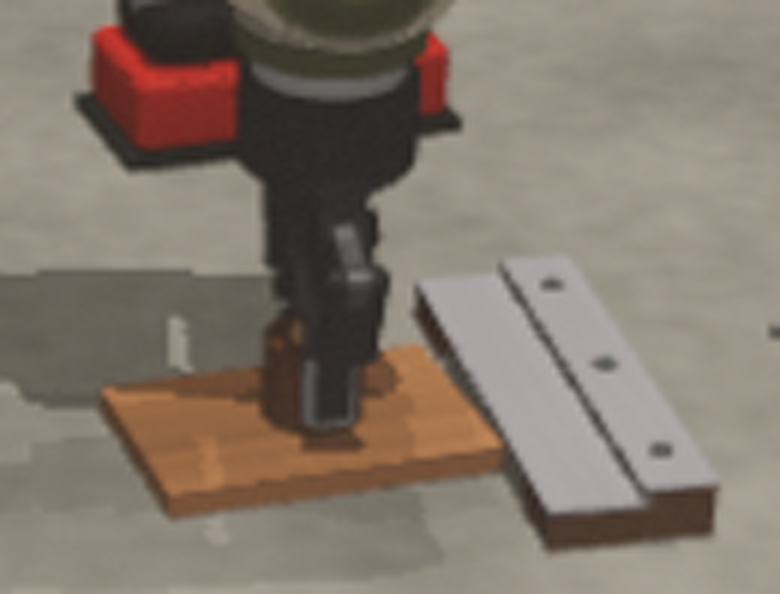

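Plate flat and 4 mm short of the lip, still about 6° askew. I'll ease the press a little and push on slowly so the strip squares it.

```bash
python3 -m jog '[{"tx":3,"ty":0,"tz":-0.4,"ax":0,"ay":0,"az":0,"jaw":1},{"tx":4,"ty":0,"tz":0,"ax":0,"ay":0,"az":0,"jaw":1},{"tx":4,"ty":0,"tz":0,"ax":0,"ay":0,"az":0,"jaw":1},{"tx":3,"ty":0,"tz":0,"ax":0,"ay":0,"az":0,"jaw":1},{"tx":0,"ty":0,"tz":0,"ax":0,"ay":0,"az":0,"jaw":1}]' && python3 -m jog '[{"tx":3,"ty":0,"tz":0,"ax":0,"ay":0,"az":0,"jaw":1},{"tx":2,"ty":0,"tz":0,"ax":0,"ay":0,"az":0,"jaw":1},{"tx":2,"ty":0,"tz":0,"ax":0,"ay":0,"az":0,"jaw":1},{"tx":0,"ty":0,"tz":0,"ax":0,"ay":0,"az":0,"jaw":1}]' && python3 -c "
from h import *; to([619.9,74.6,23.5])"
```

```text
time_s: 11.58
eef_pos: [602.3, 74.4, 23.9]
ee_rot: [0.0, 1.0, 0.023, -0.0]
force: [-2.6, -0.9, 2.0]
grip_width: 0.496
grip_force: 61.2
time_s: 12.08
eef_pos: [608.5, 75.1, 23.9]
ee_rot: [-0.0, 1.0, 0.023, -0.001]
force: [-7.5, 1.1, 5.3]
grip_width: 0.504
grip_force: 61.5
turn [-0.0003  0.0028  0.0002] shift [11.3  1.   0.4] at [608.5  75.1  23.9] F [-7.5  1.1  5.3] grip 0.5043549037740974 61.54223296791315
```

```bash
python3 -m jog '[{"tx":2,"ty":0.2,"tz":-0.2,"ax":0,"ay":0,"az":0,"jaw":1},{"tx":2,"ty":0.2,"tz":0,"ax":0,"ay":0,"az":0,"jaw":1},{"tx":1.5,"ty":0.2,"tz":0,"ax":0,"ay":0,"az":0,"jaw":1},{"tx":0,"ty":0,"tz":0,"ax":0,"ay":0,"az":0,"jaw":1}]' && python3 -m jog '[{"tx":1.5,"ty":0,"tz":0,"ax":0,"ay":0,"az":0,"jaw":1},{"tx":1.5,"ty":0,"tz":0,"ax":0,"ay":0,"az":0,"jaw":1},{"tx":1,"ty":0,"tz":0,"ax":0,"ay":0,"az":0,"jaw":1},{"tx":0,"ty":0,"tz":0,"ax":0,"ay":0,"az":0,"jaw":1}]' && python3 -c "
from h import *; to([619.9,74.6,23.5])
c=capture('side');P=cloud(c);T=sel(P,(490,665),(0,150),(10,19))
X=[];Y=[]
for x in range(546,654,12):
  k=T[(T[:,0]>x)&(T[:,0]<x+12)]
  if len(k): X.append(x+6);Y.append(k[:,1].min())
print(np.round(Y,1),np.degrees(np.polyfit(X,Y,1)[0]))
cv2.imwrite('pics/s6.png',cv2.resize(c['color'][170:280,290:420,::-1],None,fx=6,fy=5.4,interpolation=2))
"
```

```text
time_s: 12.58
eef_pos: [613.8, 75.2, 23.9]
ee_rot: [-0.001, 1.0, 0.023, -0.002]
force: [-8.1, 4.0, 5.8]
grip_width: 0.493
grip_force: 61.5
time_s: 13.08
eef_pos: [617.5, 75.5, 23.8]
ee_rot: [-0.001, 1.0, 0.023, -0.002]
force: [-10.5, 4.1, 6.9]
grip_width: 0.498
grip_force: 61.8
turn [-0.0013  0.0041  0.0002] shift [2.4 1.  0.3] at [617.5  75.5  23.8] F [-10.5   4.1   6.9] grip 0.4984932576976622 61.84991955757141
[19.  18.8 20.5 22.1 19.9 22.8 22.6 25.3 18.8] 1.8687133727222396
```

View pics/s6.png

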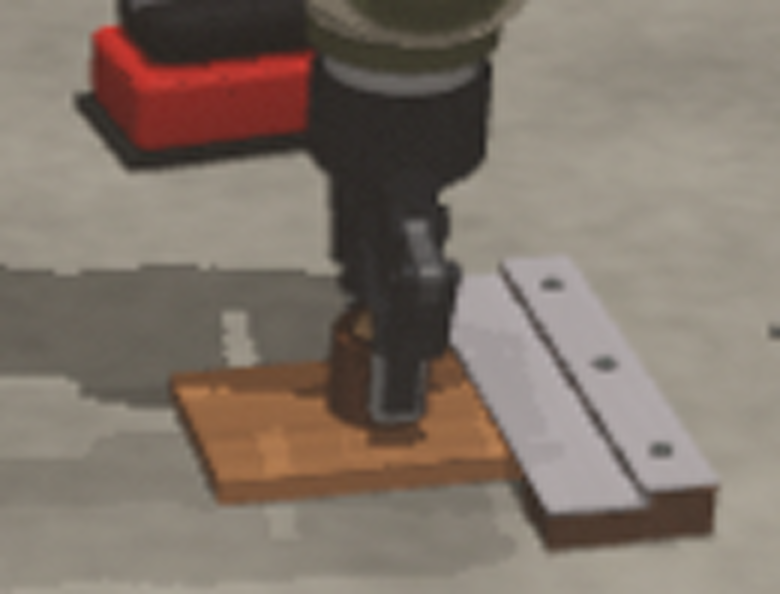

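The plate is squaring: its edge now slopes about 2–3°. I'll push on in small steps until the force rises at the stop.

```bash
python3 -m jog '[{"tx":1,"ty":0,"tz":0,"ax":0,"ay":0,"az":0,"jaw":1},{"tx":1,"ty":0,"tz":0,"ax":0,"ay":0,"az":0,"jaw":1},{"tx":0,"ty":0,"tz":0,"ax":0,"ay":0,"az":0,"jaw":1}]' && python3 -m jog '[{"tx":1,"ty":0,"tz":0,"ax":0,"ay":0,"az":0,"jaw":1},{"tx":0,"ty":0,"tz":0,"ax":0,"ay":0,"az":0,"jaw":1}]'  && python3 -m jog '[{"tx":1,"ty":0,"tz":0,"ax":0,"ay":0,"az":0,"jaw":1},{"tx":0,"ty":0,"tz":0,"ax":0,"ay":0,"az":0,"jaw":1}]'
```

```text
time_s: 13.5
eef_pos: [619.3, 75.5, 23.9]
ee_rot: [-0.001, 1.0, 0.023, -0.002]
force: [-11.2, 3.2, 7.6]
grip_width: 0.498
grip_force: 61.9
time_s: 13.75
eef_pos: [620.2, 75.6, 23.9]
ee_rot: [-0.001, 1.0, 0.023, -0.002]
force: [-12.3, 2.9, 7.4]
grip_width: 0.494
grip_force: 61.9
time_s: 14.0
eef_pos: [621.1, 75.6, 23.9]
ee_rot: [-0.001, 1.0, 0.023, -0.003]
force: [-13.7, 3.1, 7.3]
grip_width: 0.494
grip_force: 62.0
```

```bash
python3 -m jog '[{"tx":0.7,"ty":0,"tz":0,"ax":0,"ay":0,"az":0,"jaw":1},{"tx":0,"ty":0,"tz":0,"ax":0,"ay":0,"az":0,"jaw":1}]' && python3 -m jog '[{"tx":0.7,"ty":0,"tz":0,"ax":0,"ay":0,"az":0,"jaw":1},{"tx":0,"ty":0,"tz":0,"ax":0,"ay":0,"az":0,"jaw":1}]'
```

```text
time_s: 14.25
eef_pos: [621.6, 75.6, 23.9]
ee_rot: [-0.001, 1.0, 0.023, -0.003]
force: [-13.4, 2.8, 7.9]
grip_width: 0.495
grip_force: 62.1
time_s: 14.5
eef_pos: [622.1, 75.6, 23.8]
ee_rot: [-0.0, 1.0, 0.023, -0.003]
force: [-15.5, 2.2, 9.6]
grip_width: 0.496
grip_force: 62.2
```

```bash
python3 -m jog '[{"tx":1,"ty":0,"tz":0,"ax":0,"ay":0,"az":0,"jaw":1},{"tx":0,"ty":0,"tz":0,"ax":0,"ay":0,"az":0,"jaw":1},{"tx":0,"ty":0,"tz":0,"ax":0,"ay":0,"az":0,"jaw":1}]' && python3 -m jog '[{"tx":0.7,"ty":0,"tz":0,"ax":0,"ay":0,"az":0,"jaw":1},{"tx":0,"ty":0,"tz":0,"ax":0,"ay":0,"az":0,"jaw":1}]'; python3 -c "
from h import *
c=capture('side');P=cloud(c);T=sel(P,(490,665),(0,150),(10,19))
X=[];Y=[]
for x in range(550,646,12):
  k=T[(T[:,0]>x)&(T[:,0]<x+12)]
  if len(k): X.append(x+6);Y.append(k[:,1].min())
print(np.round(Y,1),np.degrees(np.polyfit(X,Y,1)[0]), T[:,0].min())
cv2.imwrite('pics/s7.png',cv2.resize(c['color'][170:280,290:420,::-1],None,fx=6,fy=5.4,interpolation=2))
"
```

```text
time_s: 14.88
eef_pos: [622.2, 75.6, 23.9]
ee_rot: [-0.0, 1.0, 0.023, -0.004]
force: [-20.2, 2.0, 13.7]
grip_width: 0.496
grip_force: 62.6
time_s: 15.12
eef_pos: [622.2, 75.6, 23.8]
ee_rot: [-0.0, 1.0, 0.023, -0.005]
force: [-25.6, 0.5, 15.5]
grip_width: 0.496
grip_force: 62.9
[21.8 20.6 22.7 20.2 23.  23.2 19.6 22.8] 0.34948923311170554 538.2836433691505
```

View pics/s7.png

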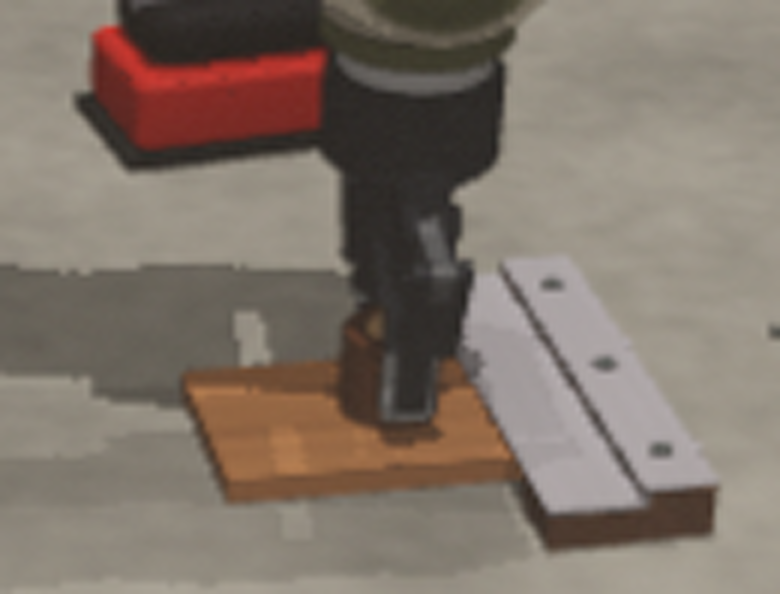

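The advance has stopped at x = 622.2 while the force climbed to 25 N, so the strip is at its solid stop. The plate is square and flat, and the collar is seated and gripped. One short settle, then I hand in.

```bash
python3 -m jog '[{"tx":0,"ty":0,"tz":0,"ax":0,"ay":0,"az":0,"jaw":1},{"tx":0,"ty":0,"tz":0,"ax":0,"ay":0,"az":0,"jaw":1},{"tx":0,"ty":0,"tz":0,"ax":0,"ay":0,"az":0,"jaw":1},{"tx":0,"ty":0,"tz":0,"ax":0,"ay":0,"az":0,"jaw":1}]' && python3 -c "
from rig import finish_job; print(finish_job())"
```

```text
time_s: 15.68
eef_pos: [622.2, 75.7, 23.8]
ee_rot: [-0.0, 1.0, 0.023, -0.005]
force: [-26.0, 1.9, 16.2]
grip_width: 0.498
grip_force: 62.9
the job is handed in; nothing more can be done
None
```

I handed the job in at 15.7 s with the collar seated and still gripped (63 N) and the plate pressed home at about 26 N; the interface gave no verdict, and I judged the strip's stop by the force rising while the arm stopped advancing, not by sighting the pins.

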